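# Fasten the service cover of a counter-top vacuum packer

### The job

The last fastener on the vacuum packer's blue service cover is still open. Take the red-handled key from its stand, seat its blade in the slot of the raised brass stud, press the stud in gently with the key and turn it clockwise, about a quarter turn, until you feel it come to its catch, where you let it spring up and stay caught, then put the key back upright in the slot of its stand. Work the stud with the key only, force neither the push nor the turn, and leave the bowl, jar and tub where they are.

Things in the scene. Friction and masses are not known exactly. Their poses are not given: they have to be found in the camera images.
- key_grip (a point): Centre of the key's red handle, where to grip it: a flat upright paddle, 36 mm along x, 14 mm thick along y (grip across y), 50 mm tall along z. Below it, 25 to 30 mm under this point, a round steel collar 42 mm across that rests on the stand; then a 12 mm round shank. Mass about 0.12 kg.
- key_tip (a point): Bottom end of the key's blade, on the key's axis, 72 mm below the centre of the handle; axes as key_grip. The blade is 22 mm wide along x and 4 mm thick along y; its lowest 3 mm is a narrower lead-in lip, 19 x 2.2 mm; blade and lip are 13 mm long together.
- key: The whole loose key (steel blade, shank and collar, red handle). Its origin is on its axis at the underside of the collar, 30 mm below the centre of the handle, so it lies 60 mm above the table when the key is in its stand.
- stand: Grey block, 80 x 80 mm, 60 mm high, fixed to the counter, in which the key stands. Origin under its centre, z up. Its slot is 30 mm long along the block's x, 14 mm wide along y, 50 mm deep.
- stand_mouth (a point): Middle of the slot's mouth in the top of the stand, 60 mm above the counter; x along the slot. The key in place has its blade along the slot and its collar flat on the top.
- packer: Low white vacuum packer, 200 x 250 x 100 mm, fixed to the counter, its blue service cover on top at 100 mm above the counter. Origin under its centre, z up. The open brass stud is at x 0, y +55 mm of this frame. A smaller steel stud at x -45, y -75 mm is already shut and does not move: leave it.
- stud_slot (a point): Middle of the slot's mouth in the open stud's top, on its axis; 112 mm above the counter while it stands up. Moves with the stud. x along the slot, z up. Head: brass disc 46 mm across. Slot: closed ends, 28 x 7 mm, 7.5 mm deep, black floor. The blade has 1.5 mm play on each flat side and turns about 8 degrees either way in the slot before it carries the stud: turn the key farther than the stud.
- stud_press (a joint): How far the stud is pushed in, m: 0 up, 0.009 firm stop. A spring pushes it out: 4.5 N at first, 9 N at 6.5 mm, 11 N at 9 mm. Until about 6.5 mm in (5.8 to 7.2, differs each time, not seen) it cannot turn beyond some 1 to 42 degrees of play; pressed deeper it turns easily (0.05 N m). In its catch it sits at about 0.004 (0.0033 to 0.0047). Noisy: judge by force.
- stud_turn (a joint): How far the stud is turned clockwise seen from above, rad; 0 open. The catch is roughly a quarter turn away, but worn: its angle is hidden and differs each time. A springy stop (1.5 N m per rad) lies somewhere from 1.27 to 1.99; the catch takes the stud over the last 0.16 rad before the stop, when let up there. Let up short of it, it stays down, not caught. Do not twist hard on the stop.
- stud: The stud; origin on its axis 12 mm below the head's top face; x along the slot. Behind the cover its cross pin turns under a ledge: once turned over 0.85 rad the push may be eased to about 4 N, the ledge then carries the spring and the stud still turns; where the ledge ends at the catch the stud can rise by 2.5 mm, felt as extra push on the key, and is then caught.
- bowl: Loose steel bowl, 130 mm across, 50 mm high, bystander. Origin under its centre.
- spice_jar: Loose jar, 48 mm across, 90 mm high, bystander. Origin under its centre.
- tub: Loose white open tub, 130 x 100 x 60 mm, bystander. Origin under its centre.
Mind the look-alikes: they are no part of the job. Of the things like the key, leave any that is turquoise; of the rest the smaller one is meant.

How it is judged:
By the outcome, as a careful person would: the job done as asked, in the order asked, and still so for the second after the job is handed in, with the robot touching nothing.
It also fails if it takes over 72 s, if anything falls off the work surface, if the arm or the gripper's body presses on something with over 40 N, if the wrist force passes 120 N, or if a joint passes its speed limit or range.

### The arm

A 7-joint arm with a two-finger parallel gripper is mounted at the origin on the work surface. World frame = base frame: x ahead of the robot, y to its left, z up, the work surface at z = 0. Lengths are in m, angles in rad, forces in N, time in s.
With the tool pointing down it reaches from about 0.4 to 0.875 m from the base axis. Payload 6.5 kg.
Tool frame: the origin (TCP) lies midway between the tips of the shut fingers; the grasp point (between the pads) lies 19 mm behind it; z points along the fingers, y is the line along which they close (so a half turn about z gives the same grasp; the last joint's range is limited). The gripper opens to 85 mm and grips with 20 to 120 N. Pads are 22 mm wide; open, the fingers measure 114 mm over their backs; the gripper's body (76 mm by 85 mm) begins 54 mm behind the grasp point. The pads swing forward as they close: fully open they stand 13 mm farther back than shut.
Start: joints at [-1.378, 0.536, -0.004, 1.538, 0.003, 1.067, -0.071], TCP at [0.166, 0.628, 0.231] pointing down, gripper open.
Joint ranges: [-2.7, 2.7], [-0.37, 2.16], [-1.27, 1.26], [0.24, 2.4], [-1.31, 4.45], [0.19, 1.91], [-2.76, 2.76]. Speed limits (rad/s): [2.39, 2.39, 3.14, 3.14, 3.14, 3.14, 3.14].

### API

Orientations are given as a 3x3 rotation matrix whose columns are the frame's x, y, z axes.
In Python, from plant import env gives the robot as it stands.
- The arm moves only by the tool arm_command, never from a script. Its argument "moves" is text: rows parted by semicolons, each of 5 numbers parted by spaces: the shift along the tool's x, y, z in m, then the turn about the tool's z in rad, then the closure in counts, from 0 (fully open) to 255 (shut). In form: dx dy dz spin gripper; .... A call has 1 to 20 rows; each row is the pose to reach, as a shift and turn from the pose commanded when the call began, along the tool's axes at that moment; what a row does not reach only later rows make up. A row lasts 1/10 s, in which the tool goes at most 50 mm and 8.59 degrees, less where a joint would pass 70% of its speed; a pose out of reach is approached as far as the arm can. A call with a gripper value outside its range is refused whole. The fingers move at their own pace and stop on an object; "newtons" is the grip in N (left out, the last holds). Time passes only in rows, so rows that repeat a pose let the fingers close. It gives the time, the measured TCP pose, the force, the opening and the grip force at its end, in the units of the state.
- env.observe(): the state, without advancing time (a new reading comes with each control period).
- env.capture(name): name is "side" or "top"; returns a dict with "color" (400x640x3 uint8, red, green, blue), "fx", "fy", "cx", "cy" (pixels), "dist_coeffs" ([k1, k2, p1, p2, k3] as OpenCV has them; the pictures are not rectified), "rvec" (rotation vector, rad) and "tvec" (3), from world to camera coordinates, as OpenCV has them. Camera axes: x right, y down, z forward; pixel columns grow to the right and rows downward; lengths in m; the calibration is good to about 2 mm. A picture is of the moment at which its call begins. There is no depth.
- env.sign_off(): hands the job in; it is judged then, once.
The state is a dict: "time": time; "q": joint angles; "joint_vel": joint speeds; "joint_efforts": joint torques, N m; "tcp_pos": TCP position; "ee_rot": TCP orientation; "wrist_force": force on the tool from outside, world axes, zero at the start; "torque": the same for the moment, N m; "gripper_width": finger opening in m; "finger_force": force on a finger pad.
Only numpy, scipy, OpenCV 4.12 (cv2) and the standard library are available. Lean on these libraries where they do the work, as an engineer would, in place of code of your own. Each camera call takes 0.05 s, during which the arm holds its last target. There are 200 camera calls.

## Working session

There is one attempt and no reset: what is moved stays moved. The work goes in short steps, Python scripts to look and compute and a tool call to move; the robot and the scene stay as the last step left them, time stands still between calls to the robot, and variables do not carry over. Pictures are saved under pics/ and viewed, at most 10 in all, crops included, and the job is handed in when it is done.

Besides the shell and the picture viewer there is one more tool, called after "Call:" as name(argument=value, ...), one argument or row to a line, values as JSON. arm_command: Moves the arm, as the interface text tells. Its arguments: {"type":"object","properties":{"moves":{"type":"string"},"newtons":{"type":"number"}},"required":["moves"]}

```bash
mkdir -p pics; ls
cat > h.py <<'E'
import numpy as np, cv2
from plant import env
def shot(n,f):
    c=env.capture(n); cv2.imwrite('pics/'+f+'.png',c['color'][:,:,::-1]); np.save('pics/'+f+'.npy',c,allow_pickle=True); return c
def load(f): return np.load('pics/'+f+'.npy',allow_pickle=True).item()
def K(c): return np.array([[c['fx'],0,c['cx']],[0,c['fy'],c['cy']],[0,0,1.]])
def ray(c,px):
    u=cv2.undistortPoints(np.array(px,float).reshape(-1,1,2),K(c),np.array(c['dist_coeffs'],float)).reshape(-1,2)
    R=cv2.Rodrigues(np.array(c['rvec'],float))[0]; t=np.array(c['tvec'],float).ravel()
    d=np.c_[u,np.ones(len(u))]@R; return -R.T@t,d
def onz(c,px,z):
    o,d=ray(c,px); return o+d*((z-o[2])/d[:,2:3])
def proj(c,P): return cv2.projectPoints(np.array(P,float).reshape(-1,1,3),np.array(c['rvec'],float),np.array(c['tvec'],float),K(c),np.array(c['dist_coeffs'],float))[0].reshape(-1,2)
E
python3 - <<'E'
from h import *
a=shot('top','top0');b=shot('side','side0')
for c in(a,b): print(ray(c,[[320,200]]))
s=env.observe();print(s)
E
```

```text
pics
(array([ 0.35905827, -0.01002261,  1.18964839]), array([[ 0.16569066, -0.01804584, -0.98602448]]))
(array([ 0.05777667, -1.02641094,  0.76104993]), array([[ 0.39252679,  0.77140167, -0.5009698 ]]))
{'time': 0.1, 'q': array([-1.37817985,  0.53709318, -0.00443974,  1.53876389,  0.00259994,
        1.06729616, -0.07120594]), 'joint_vel': array([ 0.00131376, -0.0026996 , -0.00043926,  0.0002745 ,  0.00079552,
        0.0005339 , -0.00180926]), 'joint_efforts': array([ 3.30887262e-03, -5.84569466e+01,  1.05202664e+00, -2.59776288e+01,
        1.25715756e-02,  4.70958010e-03,  2.91096342e-05]), 'tcp_pos': array([0.16622721, 0.6278027 , 0.23050296]), 'ee_rot': array([[-9.66710641e-01,  2.55871949e-01, -2.86174664e-04],
       [ 2.55872084e-01,  9.66709440e-01, -1.52825868e-03],
       [-1.14390779e-04, -1.55060804e-03, -9.99998791e-01]]), 'wrist_force': array([-0.48257147,  0.24132994, -0.33634629]), 'torque': array([ 0.00475885,  0.02266966, -0.03554323]), 'finger_force': 0.0, 'gripper_width': 0.08520567016942852}
```

View pics/top0.png

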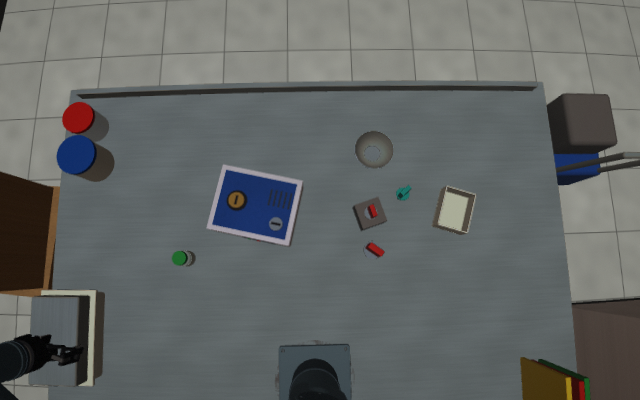

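View pics/side0.png

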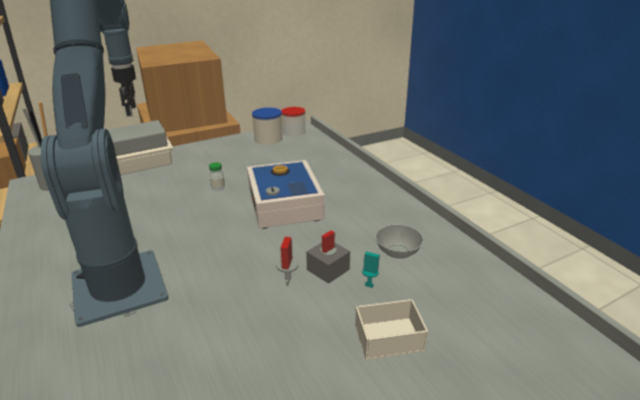

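Top view: the candidates are the red key in the stand at (372,211), a loose red key at (375,249), which looks larger, and a turquoise one at (403,192). The one in the stand fits. The brass stud is at (236,200). The side view agrees: stand key (328,241), loose red (287,253), turquoise (371,264).

Run:
```python
from h import *
a=load('top0');b=load('side0')
im=a['color'];hsv=cv2.cvtColor(im,cv2.COLOR_RGB2HSV)
def comps(c,lo,hi,box,mina=20):
    hsv=cv2.cvtColor(c['color'],cv2.COLOR_RGB2HSV); m=cv2.inRange(hsv,lo,hi)
    if lo[0]==0: m|=cv2.inRange(hsv,(172,lo[1],lo[2]),(180,255,255))
    k=np.zeros_like(m);k[box[1]:box[3],box[0]:box[2]]=255;m&=k
    out=[]
    for q in cv2.findContours(m,cv2.RETR_EXTERNAL,cv2.CHAIN_APPROX_NONE)[0]:
        if cv2.contourArea(q)>=mina: out.append((q,cv2.minAreaRect(q),cv2.moments(q)))
    return out
for n,c,box in(('top',a,(330,150,430,280)),('side',b,(250,210,400,300))):
    for q,r,m in comps(c,(0,120,60),(8,255,255),box): print(n,'red',r,cv2.boundingRect(q), cv2.contourArea(q), m['m10']/m['m00'],m['m01']/m['m00'])
for q,r,m in comps(a,(8,100,40),(28,255,255),(200,160,310,250),30):
    print('brass',r,cv2.contourArea(q)); print(onz(a,[r[0]],.112), cv2.fitEllipse(q))
for q,r,m in comps(a,(105,150,50),(130,255,255),(200,160,310,250),500):
    P=onz(a,cv2.boxPoints(r),.1);print('cover',r,P.round(4).tolist())
# stand top dark
c1=cv2.resize(im[150:270,330:430],None,fx=4,fy=4,interpolation=cv2.INTER_CUBIC)
c2=cv2.resize(im[165:245,205:305],None,fx=4,fy=4,interpolation=cv2.INTER_CUBIC)
c3=cv2.resize(b['color'][220:300,260:400],None,fx=4,fy=4,interpolation=cv2.INTER_CUBIC)
W=np.zeros((600,800,3),np.uint8)
c3=cv2.resize(c3,(400,229));
W[:480,:400]=c1;W[:320,400:]=c2;W[330:559,400:]=c3
cv2.imwrite('pics/crop.png',W[:,:,::-1])
```

```text
top red ((375.1800231933594, 248.760009765625), (17.600000381469727, 6.600000381469727), 36.869895935058594) (367, 243, 17, 13) 92.5 375.4576576576576 248.98018018018016
top red ((372.70001220703125, 210.40003967285156), (12.074766159057617, 6.260990142822266), 63.43495178222656) (368, 204, 10, 13) 48.0 372.8854166666667 210.07291666666666
side red ((285.5, 252.5), (31.0, 9.0), 90.0) (281, 237, 10, 32) 236.5 285.74207188160676 252.11275546159266
side red ((327.5, 241.0), (20.0, 11.0), 90.0) (322, 231, 12, 21) 183.0 327.57923497267757 240.7805100182149
brass ((236.0, 199.5), (15.0, 16.0), 90.0) 194.5
[[0.54714368 0.21803519 0.112     ]] ((235.749267578125, 199.46951293945312), (15.437174797058105, 16.163972854614258), 71.58147430419922)
cover ((254.09552001953125, 204.04641723632812), (73.54573822021484, 55.7773323059082), 11.88865852355957) [[0.478, 0.2899, 0.1], [0.6433, 0.2589, 0.1], [0.5915, 0.0414, 0.1], [0.4289, 0.0774, 0.1]]
```

View pics/crop.png

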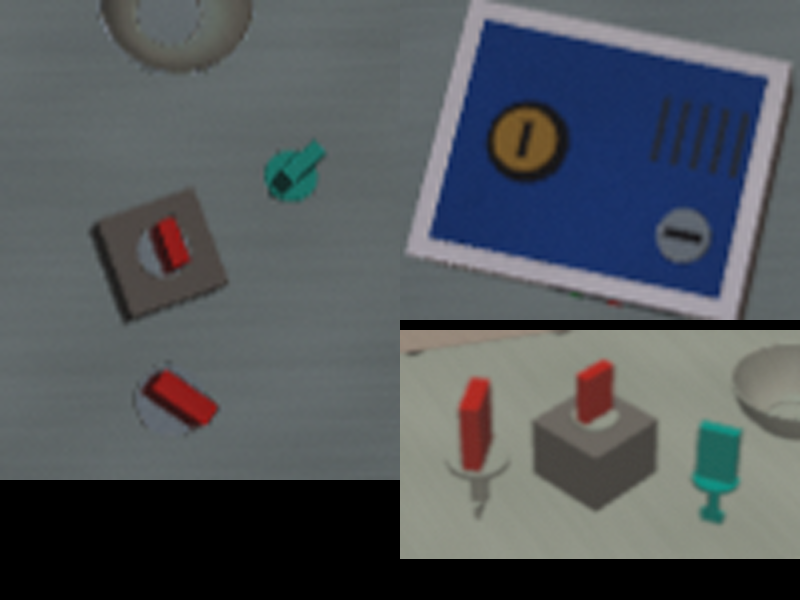

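The crop confirms it: the key in the stand has a 12 px handle against 17.6 px for the loose red one, so it is the smaller and is the one meant. Its handle is at top (372,210). The stud slot runs from about (237.5,195.5) to (235.8,204.5).

Run:
```python
from h import *
a=load('top0');b=load('side0')
# triangulate handle centre
(o1,d1),(o2,d2)=ray(a,[[372.9,210.1]]),ray(b,[[327.6,240.8]])
A=np.c_[d1[0],-d2[0]];s=np.linalg.lstsq(A,o2-o1,rcond=None)[0];p=o1+d1[0]*s[0];q=o2+d2[0]*s[1];print('key',p,q)
(o2,d2)=ray(b,[[280.5,170]])
C=np.array([[93,222],[192,190],[228,283],[127,322]])/4+[330,150]
P=onz(a,C-.4,.06);print('stand',P.round(4),P.mean(0))
for i in range(4): e=P[(i+1)%4]-P[i];print(np.linalg.norm(e).round(4),np.degrees(np.arctan2(e[1],e[0])).round(1))
# handle top edge long direction: right-edge line in crop
T=np.array([[152,222],[174,217],[190,262],[168,272]])/4+[330,150]
H=onz(a,T-.4,.115);print('handle',H.round(4),H.mean(0),np.degrees(np.arctan2(*(H[1]-H[2])[[1,0]])))
# slot by dark mask within stud
g=cv2.cvtColor(a['color'],cv2.COLOR_RGB2GRAY)[190:210,227:246].astype(float)
yy,xx=np.mgrid[190:210,227:246];r=np.hypot(xx-235.9,yy-199.6)
w=np.clip(90-g,0,None)*(r<6)
print(g[5:16,4:15].astype(int))
```

```text
key [ 0.50913641 -0.18813608  0.09260859] [ 0.50535095 -0.18671494  0.09185999]
stand [[ 0.5306 -0.1319  0.06  ]
 [ 0.5541 -0.2101  0.06  ]
 [ 0.4807 -0.2344  0.06  ]
 [ 0.4527 -0.155   0.06  ]] [ 0.50451768 -0.1828349   0.06      ]
0.0817 -73.3
0.0772 -161.7
0.0842 109.5
0.0813 16.5
handle [[ 0.5213 -0.1695  0.115 ]
 [ 0.5247 -0.186   0.115 ]
 [ 0.491  -0.1962  0.115 ]
 [ 0.484  -0.1796  0.115 ]] [ 0.50522798 -0.18282782  0.115     ] 16.862810988626748
[[94 91 93 92 79 61 59 75 93 92 89]
 [93 91 91 93 79 33 39 73 92 92 93]
 [92 93 91 91 70 25 46 81 93 92 93]
 [92 92 93 87 58 26 52 86 93 94 91]
 [93 92 94 81 44 28 59 92 92 94 92]
 [92 93 93 79 33 39 73 92 93 92 93]
 [91 91 90 71 26 45 81 92 93 93 92]
 [92 91 86 58 26 50 86 92 92 92 94]
 [92 92 83 49 29 58 91 92 91 93 93]
 [92 93 88 72 68 78 91 92 91 93 85]
 [81 93 91 93 92 92 92 92 90 80 61]]
```

```bash
cat >> h.py <<'E'
def rows(*targets):
    "targets (x,y,z,tool_y_yaw_deg) -> shift+spin from current pose"
    s=env.observe();R=s['ee_rot'];y0=np.degrees(np.arctan2(R[1,1],R[0,1]))
    print('tcp',s['tcp_pos'].round(4),'yaw',y0.round(2),'F',s['wrist_force'].round(1),'T',s['torque'].round(3),'w',round(s['gripper_width'],4),'t',s['time'],'q7',s['q'][6].round(2),'tilt',R[:,2].round(4))
    for t in targets: print((R.T@(np.array(t[:3])-s['tcp_pos'])).round(4), round(-np.radians((t[3]-y0+180)%360-180),3))
E
python3 - <<'E'
from h import *
a=load('top0')
P=onz(a,[[236.54,196],[234.83,203],[235.69,199.5]],.112);e=P[0]-P[1];print(P.round(4),np.degrees(np.arctan2(e[1],e[0])))
print('turq',onz(a,[[403,192],[407,188]],.07))
rows((.46,.30,.25,107),(.505,-.184,.2,107),(.505,-.184,.074,107))
E
```

```text
[[0.5576 0.2166 0.112 ]
 [0.5368 0.2214 0.112 ]
 [0.5472 0.219  0.112 ]] -12.934240954617383
turq [[ 0.56664264 -0.28850064  0.07      ]
 [ 0.57902341 -0.30188545  0.07      ]]
tcp [0.1662 0.6278 0.2305] yaw 75.17 F [-0.5  0.2 -0.3] T [ 0.005  0.023 -0.036] w 0.0852 t 0.1 q7 -0.07 tilt [-3.0e-04 -1.5e-03 -1.0e+00]
[-0.3679 -0.2418 -0.0191] -0.555
[-0.5352 -0.698   0.0316] -0.555
[-0.5352 -0.6979  0.1576] -0.555
```

Call:
arm_command(
  moves="-0.368 -0.242 -0.019 -0.555 135;-0.368 -0.242 -0.019 -0.555 135;-0.368 -0.242 -0.019 -0.555 135;-0.368 -0.242 -0.019 -0.555 135;-0.368 -0.242 -0.019 -0.555 135;-0.368 -0.242 -0.019 -0.555 135;-0.368 -0.242 -0.019 -0.555 135;-0.535 -0.698 0.032 -0.555 135;-0.535 -0.698 0.032 -0.555 135;-0.535 -0.698 0.032 -0.555 135;-0.535 -0.698 0.032 -0.555 135;-0.535 -0.698 0.032 -0.555 135;-0.535 -0.698 0.032 -0.555 135;-0.535 -0.698 0.032 -0.555 135;-0.535 -0.698 0.032 -0.555 135;-0.535 -0.698 0.032 -0.555 135;-0.535 -0.698 0.032 -0.555 135;-0.535 -0.698 0.032 -0.555 135;-0.535 -0.698 0.032 -0.555 135;-0.535 -0.698 0.032 -0.555 135",
  newtons=60,
)

```text
time: 2.1
tcp_pos: [0.5043, -0.186, 0.1988]
ee_rot: [[-0.958, -0.287, -0.001], [-0.287, 0.958, -0.001], [0.001, -0.001, -1.0]]
wrist_force: [0.3, 0.9, 0.1]
gripper_width: 0.04
finger_force: 0.0
```

Run:
```python
from h import *
rows((.505,-.1835,.14,107),(.505,-.1835,.074,107))
c=shot('side','s1');t=shot('top','t1')
W=np.zeros((600,800,3),np.uint8)
W[:300,:]=cv2.resize(c['color'][170:290,230:430],(800,480))[90:390]
W[300:,:]=cv2.resize(t['color'][160:260,310:430],(800,667))[150:450]
cv2.imwrite('pics/c1.png',W[:,:,::-1])
```

```text
tcp [ 0.5043 -0.186   0.1988] yaw 106.71 F [0.3 0.9 0.1] T [ 0.02  -0.028 -0.071] w 0.04 t 2.1 q7 2.24 tilt [-0.001 -0.001 -1.   ]
[-0.0015  0.0022  0.0588] -0.005
[-0.0015  0.0023  0.1248] -0.005
```

View pics/c1.png

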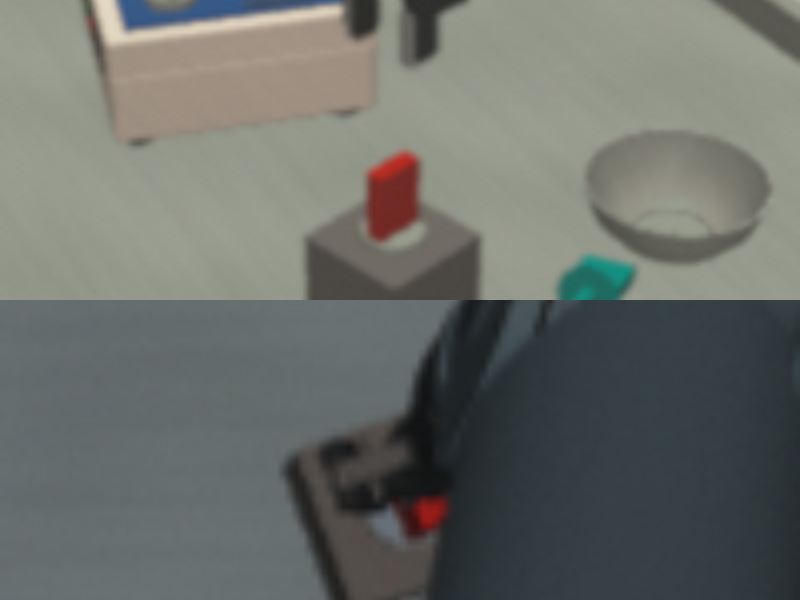

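The gripper hangs above the stand (side crop, key at about (395,195)) with the fingers either side of it in line. Descending and gripping.

Call:
arm_command(
  moves="-0.001 0.002 0.05 -0.005 135;-0.001 0.002 0.08 -0.005 135;-0.001 0.002 0.105 -0.005 135;-0.001 0.002 0.124 -0.005 135;-0.001 0.002 0.124 -0.005 135;-0.001 0.002 0.124 -0.005 170;-0.001 0.002 0.124 -0.005 190;-0.001 0.002 0.124 -0.005 200;-0.001 0.002 0.124 -0.005 210;-0.001 0.002 0.124 -0.005 230;-0.001 0.002 0.124 -0.005 255;-0.001 0.002 0.124 -0.005 255;-0.001 0.002 0.124 -0.005 255;-0.001 0.002 0.124 -0.005 255",
  newtons=60,
)

```text
time: 3.6
tcp_pos: [0.5069, -0.1828, 0.0767]
ee_rot: [[-0.955, -0.296, 0.004], [-0.296, 0.955, -0.002], [-0.003, -0.003, -1.0]]
wrist_force: [0.2, -4.7, 7.0]
gripper_width: 0.0133
finger_force: 59.0
```

Run:
```python
from h import *
rows((.505,-.1835,.074,107))
```

```text
tcp [ 0.5069 -0.1828  0.0767] yaw 107.2 F [ 0.2 -4.7  7. ] T [-0.944 -0.154 -0.014] w 0.0133 t 3.6 q7 2.29 tilt [ 0.0038 -0.0022 -1.    ]
[ 0.002  -0.0001  0.0027] 0.004
```

Call:
arm_command(
  moves="0 0 -0.01 0 255;0 0 -0.03 0 255;0 0 -0.06 0 255;0 0 -0.1 0 255;0 0 -0.14 0 255;0 0 -0.14 0 255;0 0 -0.14 0 255",
)

```text
time: 4.3
tcp_pos: [0.5053, -0.1805, 0.2157]
ee_rot: [[-0.955, -0.297, 0.001], [-0.297, 0.955, 0.001], [-0.001, 0.0, -1.0]]
wrist_force: [0.1, 0.4, -1.8]
gripper_width: 0.0132
finger_force: 60.1
```

Run:
```python
from h import *
rows((.5,.05,.23,90),(.547,.219,.22,77.1),(.547,.219,.19,77.1))
c=shot('side','s2')
s=env.observe()
print(proj(c,[s['tcp_pos'],s['tcp_pos']-[0,0,.0587],s['tcp_pos']-[0,0,.0167]]))
u=proj(c,s['tcp_pos'])[0].astype(int)
cv2.imwrite('pics/c2.png',cv2.resize(c['color'][u[1]-50:u[1]+70,u[0]-60:u[0]+60],(600,600),interpolation=cv2.INTER_CUBIC)[:,:,::-1]);print(u)
```

```text
tcp [ 0.5053 -0.1805  0.2157] yaw 107.28 F [ 0.1  0.4 -1.8] T [0.038 0.022 0.045] w 0.0132 t 4.3 q7 2.23 tilt [ 8.e-04  6.e-04 -1.e+00]
[-0.0635  0.2217 -0.0141] 0.302
[-0.1586  0.3691 -0.004 ] 0.527
[-0.1585  0.3691  0.026 ] 0.527
[[326.02024211 197.33064064]
 [326.06147842 218.15163829]
 [326.03247799 203.36858775]]
[326 197]
```

View pics/c2.png

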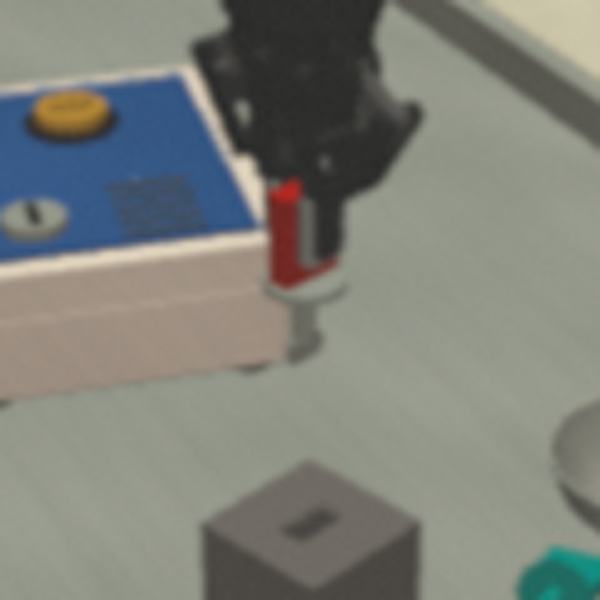

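Side crop: the key hangs upright, collar at about (326.6,203.6) and tip at about (326.6,218.6), within 0.6 px of the prediction. The stand's empty slot is at about (328,251.4). I'll move over the stud and check its position in this side view too.

Call:
arm_command(
  moves="-0.063 0.222 -0.014 0.302 255;-0.063 0.222 -0.014 0.302 255;-0.063 0.222 -0.014 0.302 255;-0.063 0.222 -0.014 0.302 255;-0.063 0.222 -0.014 0.302 255;-0.159 0.369 -0.004 0.527 255;-0.159 0.369 -0.004 0.527 255;-0.159 0.369 -0.004 0.527 255;-0.159 0.369 -0.004 0.527 255;-0.159 0.369 0.026 0.527 255;-0.159 0.369 0.026 0.527 255;-0.159 0.369 0.026 0.527 255;-0.159 0.369 0.026 0.527 255",
)

```text
time: 5.65
tcp_pos: [0.5479, 0.2173, 0.1897]
ee_rot: [[-0.974, 0.225, 0.0], [0.225, 0.974, -0.0], [-0.0, -0.0, -1.0]]
wrist_force: [0.9, 0.1, -0.9]
gripper_width: 0.0134
finger_force: 60.1
```

Run:
```python
from h import *
rows((.547,.219,.177,77.1))
b=load('side0');hsv=cv2.cvtColor(b['color'],cv2.COLOR_RGB2HSV)
m=cv2.inRange(hsv,(10,110,60),(28,255,255));m[:150]=0;m[190:]=0;m[:,:260]=0;m[:,310:]=0
q=max(cv2.findContours(m,0,1)[0],key=cv2.contourArea);print(cv2.boundingRect(q),cv2.contourArea(q))
print('stud centre pred head/slot',proj(b,[[.5472,.219,.112],[.5472,.219,.1]]))
print('stand',onz(load('s2'),[[328,251.4]],.06))
c=shot('side','s3');t=shot('top','t3')
s=env.observe();p=s['tcp_pos']
print('key pred',proj(c,[p-[0,0,.0587],p-[0,0,.0167]]))
W=np.zeros((600,800,3),np.uint8)
W[:,:400]=cv2.resize(c['color'][125:200,255:305],(400,600),interpolation=cv2.INTER_CUBIC)
W[:,400:]=cv2.resize(t['color'][150:250,200:267],(400,600),interpolation=cv2.INTER_CUBIC)
cv2.imwrite('pics/c3.png',W[:,:,::-1])
```

```text
tcp [0.5479 0.2173 0.1897] yaw 76.97 F [ 0.9  0.1 -0.9] T [-0.042 -0.012 -0.02 ] w 0.0134 t 5.65 q7 0.99 tilt [ 0.e+00 -4.e-04 -1.e+00]
[0.0012 0.0014 0.0127] -0.002
(273, 166, 15, 8) 81.5
stud centre pred head/slot [[279.49171553 167.43347897]
 [279.68560225 170.79609432]]
stand [[ 0.50555658 -0.18851103  0.06      ]]
key pred [[279.61049812 161.94781667]
 [278.92199711 149.80652323]]
```

View pics/c3.png

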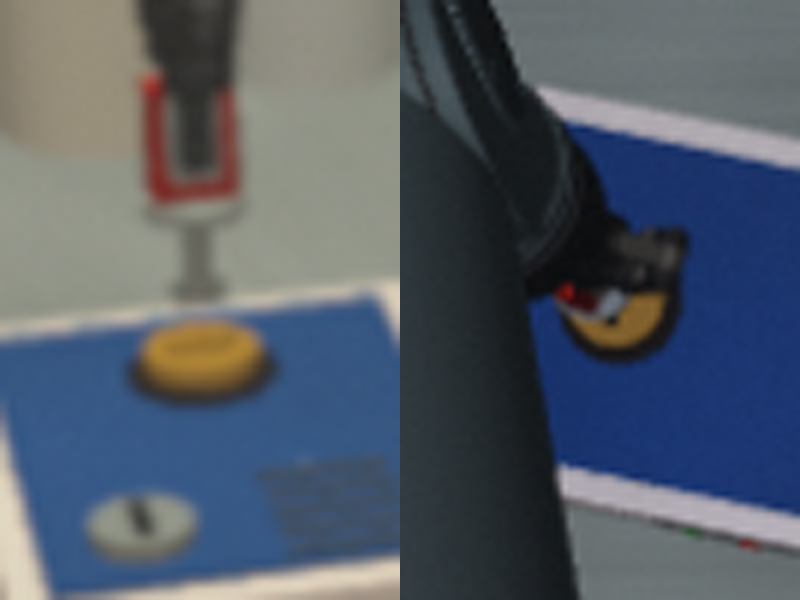

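Side crop: blade tip at about (279.4,162), stud slot centred at about (279.6,167.5), head centre near 280.2. A sub-pixel profile will settle the offset.

Run:
```python
from h import *
b=load('side0');c=load('s3')
np.set_printoptions(linewidth=200)
print('stud B-sub (side0) rows164-174 cols 271-290');x=b['color'].astype(int);print((x[164:175,271:291,0]-x[164:175,271:291,2]))
print(x[164:175,271:291,0])
y=cv2.cvtColor(c['color'],cv2.COLOR_RGB2GRAY).astype(int);print('key rows 146-163 cols 271-289');print(y[146:165,271:289])
a=load('top0');z=a['color'].astype(int);d=z[188:212,224:249,0]-z[188:212,224:249,2];print('top');print(d)
```

```text
stud B-sub (side0) rows164-174 cols 271-290
[[ 22  15   3  -6  -6  -4  -1   5   6   0  -7 -14 -23 -34 -44 -50 -53 -56 -58 -61]
 [ -7 -15 -26 -24  -6  10  29  50  54  54  54  51  37   6 -24 -48 -69 -77 -77 -75]
 [-54 -49 -21  26  59  75  88 104 105 101 104 102  90  75  57  18 -35 -71 -77 -75]
 [-73 -41  24  84 108 109 109 109 107 103 103 102  99 105 105  70   3 -56 -74 -76]
 [-64 -14  60 110 115 104 100  99 100 101 103 103 107 116 117  93  36 -31 -64 -72]
 [-50   7  77 112 115 110 109 111 111 112 114 114 116 114 107  86  45 -11 -52 -69]
 [-30  18  66  97 106 109 114 114 115 115 115 114 109  98  85  64  35  -2 -36 -61]
 [-19  19  48  71  85  94  98  98 100  99  98  93  86  77  64  44  22  -4 -36 -62]
 [-25   6  29  45  60  71  75  80  78  79  75  72  67  56  40  22   1 -21 -49 -67]
 [-43 -16   5  19  31  41  45  47  50  49  47  41  38  28  11  -5 -24 -49 -65 -72]
 [-64 -48 -27 -16  -4   6  12  14  14  17  11   5  -2 -12 -26 -35 -50 -66 -72 -73]]
[[186 177 160 148 148 148 149 154 151 143 132 123 112 103  95  86  81  77  71  69]
 [141 133 116 112 122 129 139 151 152 149 149 145 135 115  
[... 4004 characters left out ...]
   4  31  65  76  76  76  76  76  76  75  73  67  47  14   0  -2 -33 -67 -77 -78]
 [-75 -76 -75 -70 -46   0   6  31  57  67  73  76  77  74  69  58  35  15   1  -2 -19 -56 -77 -77 -77]
 [-74 -74 -74 -74 -67 -27  -2   0  15  36  44  50  52  48  38  21   3  -1  -2 -10 -43 -71 -77 -77 -77]
 [-73 -73 -74 -75 -74 -61 -40  -8  -1  -1   1   2   5   4  -1  -1  -1 -11 -26 -45 -67 -78 -78 -76 -76]
 [-74 -73 -75 -76 -76 -75 -70 -47 -27  -8   0  -2  -2  -1  -1 -12 -19 -39 -63 -70 -77 -78 -77 -75 -75]
 [-74 -74 -74 -76 -75 -75 -75 -75 -63 -52 -44 -35 -35 -34 -40 -54 -59 -68 -78 -77 -77 -77 -78 -77 -76]
 [-74 -74 -76 -76 -77 -75 -76 -76 -77 -76 -72 -67 -68 -67 -70 -77 -78 -78 -78 -77 -78 -79 -78 -78 -76]]
```

Call:
arm_command(
  moves="0.001 0.0015 0.005 0 255;0.001 0.0015 0.01 0 255;0.001 0.0015 0.014 0 255;0.001 0.0015 0.017 0 255;0.001 0.0015 0.02 0 255;0.001 0.0015 0.022 0 255;0.001 0.0015 0.022 0 255;0.001 0.0015 0.022 0 255",
)

```text
time: 6.55
tcp_pos: [0.5471, 0.2201, 0.1673]
ee_rot: [[-0.975, 0.224, 0.0], [0.224, 0.975, 0.0], [-0.0, 0.0, -1.0]]
wrist_force: [0.5, 0.1, -1.3]
gripper_width: 0.0132
finger_force: 60.1
```

Run:
```python
from h import *
rows((.5475,.219,.167,77.1))
```

```text
tcp [0.5471 0.2201 0.1673] yaw 77.06 F [ 0.5  0.1 -1.3] T [-0.029 -0.039  0.019] w 0.0132 t 6.55 q7 0.99 tilt [ 1.e-04  0.e+00 -1.e+00]
[-0.0007 -0.001   0.0003] -0.001
```

Call:
arm_command(
  moves="0 0 0.0015 0 255;0 0 0.003 0 255;0 0 0.003 0 255;0 0 0.003 0 255",
)

```text
time: 6.95
tcp_pos: [0.547, 0.2201, 0.1643]
ee_rot: [[-0.975, 0.224, -0.0], [0.224, 0.975, -0.0], [-0.0, -0.0, -1.0]]
wrist_force: [0.3, -0.1, -0.7]
gripper_width: 0.0134
finger_force: 60.1
```

Call:
arm_command(
  moves="0 0 0.001 0 255;0 0 0.002 0 255;0 0 0.002 0 255;0 0 0.002 0 255",
)

```text
time: 7.35
tcp_pos: [0.5472, 0.2202, 0.1626]
ee_rot: [[-0.975, 0.224, 0.0], [0.224, 0.975, 0.0], [-0.0, 0.0, -1.0]]
wrist_force: [-0.8, -0.3, 4.1]
gripper_width: 0.0133
finger_force: 60.6
```

Contact came on the slot floor, at the height expected, with small side forces. Pressing in gently.

Call:
arm_command(
  moves="0 0 0.001 0 255;0 0 0.002 0 255;0 0 0.003 0 255;0 0 0.004 0 255;0 0 0.005 0 255;0 0 0.005 0 255",
)

```text
time: 7.95
tcp_pos: [0.5473, 0.2202, 0.1576]
ee_rot: [[-0.975, 0.224, 0.0], [0.224, 0.975, 0.0], [-0.0, 0.0, -1.0]]
wrist_force: [-1.6, -1.2, 5.9]
gripper_width: 0.0132
finger_force: 61.1
```

Call:
arm_command(
  moves="0 0 0.001 0 255;0 0 0.002 0 255;0 0 0.0025 0 255;0 0 0.0025 0 255;0 0 0.0025 0 255",
)

```text
time: 8.45
tcp_pos: [0.5473, 0.2202, 0.1554]
ee_rot: [[-0.975, 0.224, 0.001], [0.224, 0.975, 0.0], [-0.0, 0.0, -1.0]]
wrist_force: [-1.5, -1.6, 8.2]
gripper_width: 0.0134
finger_force: 61.3
```

Call:
arm_command(
  moves="0 0 0.0007 0 255;0 0 0.0007 0 255;0 0 0.0007 0.05 255;0 0 0.0007 0.1 255;0 0 0.0007 0.15 255;0 0 0.0007 0.2 255;0 0 0.0007 0.25 255;0 0 0.0007 0.3 255;0 0 0.0007 0.3 255",
)

```text
time: 9.35
tcp_pos: [0.5481, 0.2206, 0.155]
ee_rot: [[-0.864, 0.503, 0.002], [0.503, 0.864, 0.001], [-0.002, 0.002, -1.0]]
wrist_force: [-0.9, -0.5, 8.0]
gripper_width: 0.0132
finger_force: 61.3
```

Run:
```python
from h import *
rows((.5473,.2202,.1547,77.1))
```

```text
tcp [0.5481 0.2206 0.155 ] yaw 59.81 F [-0.9 -0.5  8. ] T [-0.098  0.199 -0.018] w 0.0132 t 9.35 q7 0.73 tilt [ 0.0024  0.001  -1.    ]
[ 0.0005 -0.0008  0.0003] -0.302
```

Call:
arm_command(
  moves="0 0 0.0006 0 255;0 0 0.0006 0.05 255;0 0 0.0006 0.1 255;0 0 0.0006 0.15 255;0 0 0.0006 0.2 255;0 0 0.0006 0.25 255;0 0 0.0006 0.3 255;0 0 0.0006 0.3 255",
)

```text
time: 10.15
tcp_pos: [0.5482, 0.2208, 0.1546]
ee_rot: [[-0.677, 0.736, 0.003], [0.736, 0.677, 0.001], [-0.001, 0.003, -1.0]]
wrist_force: [-0.7, 0.2, 9.0]
gripper_width: 0.0131
finger_force: 61.4
```

Run:
```python
from h import *
rows()
```

```text
tcp [0.5482 0.2208 0.1546] yaw 42.62 F [-0.7  0.2  9. ] T [0.004 0.127 0.011] w 0.0131 t 10.15 q7 0.48 tilt [ 0.0027  0.0012 -1.    ]
```

Call:
arm_command(
  moves="0 0 0 0.05 255;0 0 0 0.1 255;0 0 0 0.15 255;0 0 0 0.2 255;0 0 0 0.25 255;0 0 0 0.25 255",
)

```text
time: 10.75
tcp_pos: [0.5484, 0.2208, 0.1546]
ee_rot: [[-0.474, 0.881, 0.003], [0.881, 0.474, 0.001], [-0.0, 0.003, -1.0]]
wrist_force: [-0.8, 0.7, 9.0]
gripper_width: 0.0134
finger_force: 61.4
```

Run:
```python
from h import *
rows()
```

```text
tcp [0.5484 0.2208 0.1546] yaw 28.3 F [-0.8  0.7  9. ] T [0.081 0.051 0.083] w 0.0134 t 10.75 q7 0.27 tilt [ 0.003   0.0013 -1.    ]
```

Call:
arm_command(
  moves="0 0 0 0.05 255;0 0 0 0.1 255;0 0 0 0.15 255;0 0 0 0.2 255;0 0 0 0.25 255;0 0 0 0.25 255",
)

```text
time: 11.35
tcp_pos: [0.5486, 0.2208, 0.1547]
ee_rot: [[-0.241, 0.97, 0.003], [0.97, 0.241, 0.001], [0.0, 0.004, -1.0]]
wrist_force: [0.0, 0.6, 8.4]
gripper_width: 0.0134
finger_force: 61.5
```

Run:
```python
from h import *
rows()
```

```text
tcp [0.5486 0.2208 0.1547] yaw 13.97 F [0.  0.6 8.4] T [ 0.043 -0.013 -0.001] w 0.0134 t 11.35 q7 0.06 tilt [ 0.0034  0.0013 -1.    ]
```

Call:
arm_command(
  moves="0 0 -0.0004 0 255;0 0 -0.0008 0 255;0 0 -0.0008 0 255",
)

```text
time: 11.65
tcp_pos: [0.5485, 0.2208, 0.1555]
ee_rot: [[-0.243, 0.97, 0.003], [0.97, 0.243, 0.001], [0.001, 0.004, -1.0]]
wrist_force: [0.3, -0.9, 8.0]
gripper_width: 0.0136
finger_force: 61.4
```

Call:
arm_command(
  moves="0 0 -0.0005 0 255;0 0 -0.0005 0 255;0 0 -0.0005 0 255",
)

```text
time: 11.95
tcp_pos: [0.5485, 0.2208, 0.1559]
ee_rot: [[-0.243, 0.97, 0.003], [0.97, 0.243, 0.001], [0.001, 0.004, -1.0]]
wrist_force: [0.2, 0.2, 7.6]
gripper_width: 0.0134
finger_force: 61.4
```

Call:
arm_command(
  moves="0 0 -0.0004 0 255;0 0 -0.0004 0 255;0 0 -0.0004 0 255",
)

```text
time: 12.25
tcp_pos: [0.5486, 0.2208, 0.1563]
ee_rot: [[-0.243, 0.97, 0.003], [0.97, 0.243, 0.001], [0.001, 0.004, -1.0]]
wrist_force: [0.7, 1.4, 7.3]
gripper_width: 0.0133
finger_force: 61.3
```

Call:
arm_command(
  moves="0 0 -0.0003 0 255;0 0 -0.0003 0 255;0 0 -0.0003 0 255",
)

```text
time: 12.55
tcp_pos: [0.5485, 0.2208, 0.1565]
ee_rot: [[-0.243, 0.97, 0.003], [0.97, 0.243, 0.001], [0.001, 0.004, -1.0]]
wrist_force: [1.0, 0.7, 7.8]
gripper_width: 0.0128
finger_force: 61.3
```

Call:
arm_command(
  moves="0 0 -0.0004 0 255;0 0 -0.0004 0 255;0 0 -0.0004 0 255",
)

```text
time: 12.85
tcp_pos: [0.5485, 0.2208, 0.1567]
ee_rot: [[-0.243, 0.97, 0.003], [0.97, 0.243, 0.001], [0.0, 0.003, -1.0]]
wrist_force: [1.2, 0.9, 5.7]
gripper_width: 0.0131
finger_force: 61.1
```

Call:
arm_command(
  moves="0 0 -0.0004 0 255;0 0 -0.0004 0 255;0 0 -0.0004 0 255",
)

```text
time: 13.15
tcp_pos: [0.5482, 0.2207, 0.1567]
ee_rot: [[-0.243, 0.97, 0.003], [0.97, 0.243, 0.001], [0.0, 0.003, -1.0]]
wrist_force: [3.9, 1.7, 4.1]
gripper_width: 0.0135
finger_force: 60.7
```

The ledge is now carrying the spring. I'll turn on in small steps and watch push and moment.

Call:
arm_command(
  moves="0 0 0 0.05 255;0 0 0 0.1 255;0 0 0 0.15 255;0 0 0 0.2 255;0 0 0 0.2 255",
)

```text
time: 13.65
tcp_pos: [0.5483, 0.2206, 0.1568]
ee_rot: [[-0.045, 0.999, 0.003], [0.999, 0.045, 0.001], [0.001, 0.003, -1.0]]
wrist_force: [4.7, 1.6, 3.8]
gripper_width: 0.0135
finger_force: 60.7
```

Run:
```python
from h import *
rows()
```

```text
tcp [0.5483 0.2206 0.1568] yaw 2.56 F [4.7 1.6 3.8] T [ 0.537 -1.366  0.079] w 0.0135 t 13.65 q7 -0.11 tilt [ 2.8e-03  7.0e-04 -1.0e+00]
```

Call:
arm_command(
  moves="0 0 0 0.04 255;0 0 0 0.08 255;0 0 0 0.1 255;0 0 0 0.1 255",
)

```text
time: 14.05
tcp_pos: [0.5483, 0.2206, 0.1568]
ee_rot: [[0.054, 0.999, 0.003], [0.999, -0.054, 0.001], [0.001, 0.003, -1.0]]
wrist_force: [4.8, 1.4, 3.2]
gripper_width: 0.0133
finger_force: 60.6
```

Run:
```python
from h import *
rows()
```

```text
tcp [0.5483 0.2206 0.1568] yaw -3.09 F [4.8 1.4 3.2] T [ 0.568 -1.456  0.042] w 0.0133 t 14.05 q7 -0.19 tilt [ 2.8e-03  7.0e-04 -1.0e+00]
```

Call:
arm_command(
  moves="0 0.0006 0 0.04 255;0 0.0006 0 0.08 255;0 0.0006 0 0.1 255;0 0.0006 0 0.1 255",
)

```text
time: 14.45
tcp_pos: [0.5485, 0.2205, 0.1567]
ee_rot: [[0.154, 0.988, 0.002], [0.988, -0.154, 0.001], [0.001, 0.002, -1.0]]
wrist_force: [4.6, 3.5, 4.0]
gripper_width: 0.0131
finger_force: 60.9
```

Run:
```python
from h import *
rows()
```

```text
tcp [0.5485 0.2205 0.1567] yaw -8.83 F [4.6 3.5 4. ] T [ 0.581 -1.321  0.052] w 0.0131 t 14.45 q7 -0.28 tilt [ 1.9e-03  7.0e-04 -1.0e+00]
```

Call:
arm_command(
  moves="0 0 0 0.04 255;0 0 0 0.08 255;0 0 0 0.08 255",
)

```text
time: 14.75
tcp_pos: [0.5485, 0.2205, 0.1567]
ee_rot: [[0.233, 0.973, 0.002], [0.973, -0.233, 0.001], [0.001, 0.002, -1.0]]
wrist_force: [5.4, 2.1, 5.1]
gripper_width: 0.0134
finger_force: 60.9
```

Run:
```python
from h import *
rows()
```

```text
tcp [0.5485 0.2205 0.1567] yaw -13.45 F [5.4 2.1 5.1] T [ 0.596 -1.276  0.021] w 0.0134 t 14.75 q7 -0.34 tilt [ 1.9e-03  7.0e-04 -1.0e+00]
```

Call:
arm_command(
  moves="0 0 0 0.04 255;0 0 0 0.08 255;0 0 0 0.08 255",
)

```text
time: 15.05
tcp_pos: [0.5485, 0.2205, 0.1567]
ee_rot: [[0.31, 0.951, 0.002], [0.951, -0.31, 0.001], [0.001, 0.002, -1.0]]
wrist_force: [5.2, 1.9, 4.3]
gripper_width: 0.0131
finger_force: 60.9
```

Run:
```python
from h import *
rows()
```

```text
tcp [0.5485 0.2205 0.1567] yaw -18.04 F [5.2 1.9 4.3] T [ 0.578 -1.33   0.042] w 0.0131 t 15.05 q7 -0.41 tilt [ 2.e-03  7.e-04 -1.e+00]
```

Call:
arm_command(
  moves="0 0 0 0.04 255;0 0 0 0.08 255;0 0 0 0.08 255",
)

```text
time: 15.35
tcp_pos: [0.5486, 0.2205, 0.1569]
ee_rot: [[0.385, 0.923, 0.002], [0.923, -0.385, 0.001], [0.001, 0.002, -1.0]]
wrist_force: [4.6, 2.1, 5.2]
gripper_width: 0.0133
finger_force: 61.1
```

Run:
```python
from h import *
rows()
```

```text
tcp [0.5486 0.2205 0.1569] yaw -22.62 F [4.6 2.1 5.2] T [ 0.595 -1.227  0.021] w 0.0133 t 15.35 q7 -0.48 tilt [ 2.1e-03  7.0e-04 -1.0e+00]
```

Call:
arm_command(
  moves="0 0 0 0.04 255;0 0 0 0.08 255;0 0 0 0.08 255",
)

```text
time: 15.65
tcp_pos: [0.5486, 0.2204, 0.157]
ee_rot: [[0.457, 0.889, 0.002], [0.889, -0.457, 0.001], [0.002, 0.002, -1.0]]
wrist_force: [5.2, 1.6, 7.6]
gripper_width: 0.013
finger_force: 61.2
```

Run:
```python
from h import *
rows()
```

```text
tcp [0.5486 0.2204 0.157 ] yaw -27.21 F [5.2 1.6 7.6] T [ 0.506 -1.249  0.035] w 0.013 t 15.65 q7 -0.54 tilt [ 2.1e-03  8.0e-04 -1.0e+00]
```

Call:
arm_command(
  moves="0 0 0 0.03 255;0 0 0 0.06 255;0 0 0 0.06 255",
)

```text
time: 15.95
tcp_pos: [0.5487, 0.2204, 0.157]
ee_rot: [[0.51, 0.86, 0.002], [0.86, -0.51, 0.001], [0.002, 0.001, -1.0]]
wrist_force: [4.5, 1.7, 7.4]
gripper_width: 0.0133
finger_force: 61.2
```

Run:
```python
from h import *
rows()
```

```text
tcp [0.5487 0.2204 0.157 ] yaw -30.64 F [4.5 1.7 7.4] T [ 0.565 -1.192  0.06 ] w 0.0133 t 15.95 q7 -0.59 tilt [ 2.2e-03  8.0e-04 -1.0e+00]
```

The push rose to about 7.5 N and stayed there with almost no moment: the ledge has ended at the catch. Letting it up.

Call:
arm_command(
  moves="0 0 -0.0005 0 255;0 0 -0.001 0 255;0 0 -0.0015 0 255;0 0 -0.002 0 255;0 0 -0.002 0 255",
)

```text
time: 16.45
tcp_pos: [0.5486, 0.2204, 0.159]
ee_rot: [[0.509, 0.861, 0.002], [0.861, -0.509, 0.001], [0.002, 0.001, -1.0]]
wrist_force: [5.0, 1.8, 6.0]
gripper_width: 0.013
finger_force: 61.2
```

Call:
arm_command(
  moves="0 0 -0.0005 0 255;0 0 -0.001 0 255;0 0 -0.0015 0 255;0 0 -0.0015 0 255",
)

```text
time: 16.85
tcp_pos: [0.5482, 0.2197, 0.1594]
ee_rot: [[0.509, 0.861, 0.001], [0.861, -0.509, -0.001], [0.0, 0.001, -1.0]]
wrist_force: [5.8, 0.3, -0.4]
gripper_width: 0.0134
finger_force: 59.9
```

Run:
```python
from h import *
rows()
```

```text
tcp [0.5482 0.2197 0.1594] yaw -30.6 F [ 5.8  0.3 -0.4] T [ 0.345 -1.65   0.054] w 0.0134 t 16.85 q7 -0.6 tilt [ 1.3e-03 -7.0e-04 -1.0e+00]
```

The push fell away at about 4 mm depth: the stud is caught. I'll ease the side load and the blade's play, then lift.

Call:
arm_command(
  moves="0.0005 0.0009 0 -0.05 255;0.0005 0.0009 0 -0.1 255;0.0005 0.0009 0 -0.1 255",
)

```text
time: 17.15
tcp_pos: [0.5477, 0.2195, 0.1593]
ee_rot: [[0.42, 0.907, -0.002], [0.907, -0.42, -0.001], [-0.002, -0.002, -1.0]]
wrist_force: [2.5, -0.3, 2.4]
gripper_width: 0.0131
finger_force: 60.7
```

Run:
```python
from h import *
rows()
```

```text
tcp [0.5477 0.2195 0.1593] yaw -24.86 F [ 2.5 -0.3  2.4] T [ 0.041 -0.494 -0.004] w 0.0131 t 17.15 q7 -0.51 tilt [-2.1e-03 -8.0e-04 -1.0e+00]
```

Call:
arm_command(
  moves="0 0 -0.001 0 255;0 0 -0.002 0 255;0 0 -0.003 0 255;0 0 -0.003 0 255",
)

```text
time: 17.55
tcp_pos: [0.5479, 0.2198, 0.1625]
ee_rot: [[0.422, 0.907, -0.002], [0.907, -0.422, -0.001], [-0.001, -0.001, -1.0]]
wrist_force: [0.7, -1.3, -1.1]
gripper_width: 0.0134
finger_force: 60.1
```

Call:
arm_command(
  moves="0 0 -0.002 0 255;0 0 -0.004 0 255;0 0 -0.008 0 255;0 0 -0.015 0 255;0 0 -0.03 0 255;0 0 -0.06 0 255;0 0 -0.06 0 255;0 0 -0.06 0 255",
)

```text
time: 18.35
tcp_pos: [0.5492, 0.2204, 0.2242]
ee_rot: [[0.421, 0.907, 0.002], [0.907, -0.421, 0.001], [0.002, 0.001, -1.0]]
wrist_force: [-0.6, 0.5, -1.5]
gripper_width: 0.0134
finger_force: 60.2
```

Run:
```python
from h import *
rows((.5,.05,.23,17.2-90),(.506,-.1845,.2,107.2),(.506,-.1845,.2,107.2-180))
```

```text
tcp [0.5492 0.2204 0.2242] yaw -24.91 F [-0.6  0.5 -1.5] T [-0.021 -0.03  -0.024] w 0.0134 t 18.35 q7 -0.56 tilt [ 0.0019  0.0013 -1.    ]
[-0.1752  0.0272 -0.0061] 0.836
[-0.3854  0.1313  0.0236] -2.306
[-0.3854  0.1313  0.0236] 0.836
```

Call:
arm_command(
  moves="-0.175 0.027 -0.006 0.5 255;-0.175 0.027 -0.006 0.8 255;-0.175 0.027 -0.006 0.836 255;-0.175 0.027 -0.006 0.836 255;-0.385 0.131 -0.006 0.836 255;-0.385 0.131 0.024 0.836 255;-0.385 0.131 0.024 0.836 255;-0.385 0.131 0.024 0.836 255;-0.385 0.131 0.024 0.836 255;-0.385 0.131 0.024 0.836 255;-0.385 0.131 0.024 0.836 255;-0.385 0.131 0.024 0.836 255",
)

```text
time: 19.55
tcp_pos: [0.5052, -0.1827, 0.1984]
ee_rot: [[0.955, 0.297, -0.001], [0.297, -0.955, 0.001], [-0.0, -0.001, -1.0]]
wrist_force: [0.7, 0.2, -1.1]
gripper_width: 0.0132
finger_force: 60.1
```

Run:
```python
from h import *
rows((.505,-.184,.14,-72.8))
c=shot('side','s4');t=shot('top','t4')
p=env.observe()['tcp_pos']
print('key pred',proj(c,[p-[0,0,.0587],p-[0,0,.0167],[.505,-.184,.06]]))
W=np.zeros((600,800,3),np.uint8)
W[:,:400]=cv2.resize(c['color'][190:280,298:358],(400,600),interpolation=cv2.INTER_CUBIC)
W[:400,400:]=cv2.resize(t['color'][175:225,211:261],(400,400),interpolation=cv2.INTER_CUBIC)
cv2.imwrite('pics/c4.png',W[:,:,::-1])
```

```text
tcp [ 0.5052 -0.1827  0.1984] yaw -72.73 F [ 0.7  0.2 -1.1] T [0.048 0.006 0.01 ] w 0.0132 t 19.55 q7 -0.54 tilt [-8.0e-04  1.1e-03 -1.0e+00]
[-0.0006  0.0012  0.0584] 0.001
key pred [[326.87307152 223.89435323]
 [326.8604721  209.31447013]
 [326.97468326 250.52994767]]
```

View pics/c4.png

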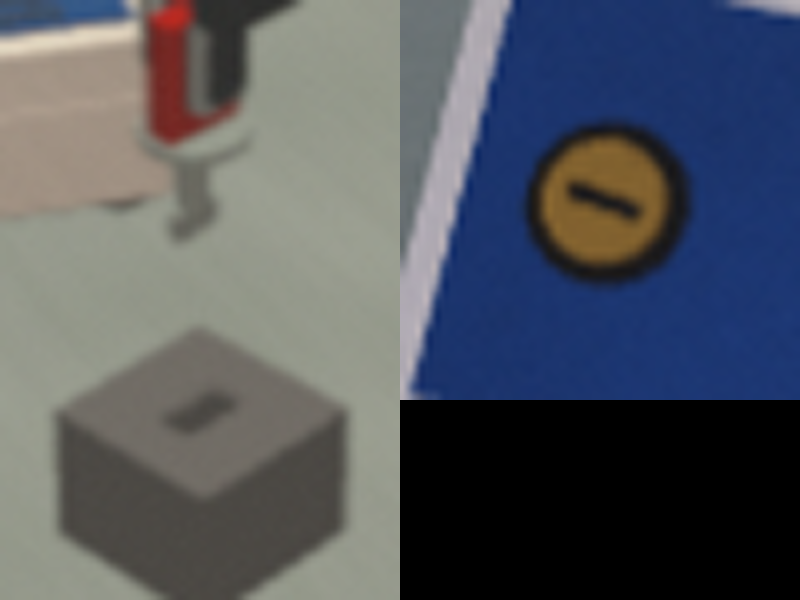

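Top crop: the stud's slot is now turned about 99° from where it began and the stud stayed put. Side crop: key tip at (326.1,223.8), stand slot at (327.8,251.4), so the key needs about 2–3 mm towards +x/−y.

Run:
```python
from h import *
c=load('s4')
print(onz(c,[[326.1,223.8]],.1397),onz(c,[[327.8,251.4]],.06))
rows((.507,-.1855,.105,-72.8))
```

```text
[[ 0.50427574 -0.18085084  0.1397    ]] [[ 0.50510706 -0.1882729   0.06      ]]
tcp [ 0.5056 -0.1825  0.1987] yaw -72.67 F [ 0.2 -0.3 -1.2] T [-0.005  0.023  0.037] w 0.0133 t 19.65 q7 -0.54 tilt [-2.e-04  9.e-04 -1.e+00]
[0.0005 0.0034 0.0937] 0.002
```

Call:
arm_command(
  moves="0.0005 0.004 0.03 0 255;0.0005 0.004 0.06 0 255;0.0005 0.004 0.075 0 255;0.0005 0.004 0.08 0 255;0.0005 0.004 0.085 0 255;0.0005 0.004 0.085 0 255",
)

```text
time: 20.25
tcp_pos: [0.5073, -0.1879, 0.1142]
ee_rot: [[0.955, 0.296, 0.001], [0.296, -0.955, -0.0], [0.001, 0.0, -1.0]]
wrist_force: [0.6, -0.6, -0.7]
gripper_width: 0.0136
finger_force: 60.1
```

Run:
```python
from h import *
rows((.507,-.1865,.077,-72.8))
```

```text
tcp [ 0.5073 -0.1879  0.1142] yaw -72.8 F [ 0.6 -0.6 -0.7] T [-0.027 -0.003 -0.034] w 0.0136 t 20.25 q7 -0.43 tilt [ 7.e-04 -2.e-04 -1.e+00]
[ 0.0001 -0.0014  0.0372] 0.0
```

Tip is about 4 mm below the mouth with no force, so it is entering the slot. Going on down in steps.

Call:
arm_command(
  moves="0 -0.001 0.006 0 255;0 -0.001 0.012 0 255;0 -0.001 0.018 0 255;0 -0.001 0.024 0 255;0 -0.001 0.03 0 255;0 -0.001 0.033 0 255;0 -0.001 0.033 0 255;0 -0.001 0.033 0 255",
)

```text
time: 21.05
tcp_pos: [0.5058, -0.1862, 0.0802]
ee_rot: [[0.955, 0.296, -0.002], [0.296, -0.955, 0.001], [-0.001, -0.002, -1.0]]
wrist_force: [-0.6, 3.1, -3.3]
gripper_width: 0.0134
finger_force: 60.7
```

Call:
arm_command(
  moves="0 0 0.002 0 255;0 0 0.004 0 255;0 0 0.004 0 255",
)

```text
time: 21.35
tcp_pos: [0.5063, -0.1861, 0.0767]
ee_rot: [[0.955, 0.296, -0.001], [0.296, -0.955, 0.002], [-0.0, -0.002, -1.0]]
wrist_force: [-0.8, 5.3, -0.8]
gripper_width: 0.0134
finger_force: 61.4
```

Run:
```python
from h import *
rows()
```

```text
tcp [ 0.5063 -0.1861  0.0767] yaw -72.8 F [-0.8  5.3 -0.8] T [ 1.31   0.316 -0.008] w 0.0134 t 21.35 q7 -0.39 tilt [-8.0e-04  1.6e-03 -1.0e+00]
```

Call:
arm_command(
  moves="0 -0.0015 0 0 255;0 -0.002 0.0005 0 255;0 -0.002 0.0008 0 255;0 -0.002 0.0008 0 255",
)

```text
time: 21.75
tcp_pos: [0.5062, -0.1858, 0.0765]
ee_rot: [[0.956, 0.295, 0.001], [0.295, -0.956, -0.001], [0.001, 0.001, -1.0]]
wrist_force: [-2.0, 1.2, 4.6]
gripper_width: 0.0135
finger_force: 62.1
```

Run:
```python
from h import *
rows()
```

```text
tcp [ 0.5062 -0.1858  0.0765] yaw -72.85 F [-2.   1.2  4.6] T [0.367 0.405 0.013] w 0.0135 t 21.75 q7 -0.39 tilt [ 9.e-04 -8.e-04 -1.e+00]
```

Collar is seated at the pick-up height with light contact. Releasing and lifting off.

Call:
arm_command(
  moves="0 0 0 0 215;0 0 0 0 205;0 0 0 0 190;0 0 0 0 160;0 0 0 0 135;0 0 0 0 135;0 0 -0.01 0 135;0 0 -0.03 0 135;0 0 -0.06 0 135;0 0 -0.1 0 135;0 0 -0.15 0 135;0 0 -0.18 0 135;-0.03 0.02 -0.18 0 135;-0.1 0.1 -0.18 0 135;-0.1 0.1 -0.18 0 135;-0.1 0.1 -0.18 0 135;-0.1 0.1 -0.18 0 135",
)

```text
time: 23.45
tcp_pos: [0.4387, -0.312, 0.2567]
ee_rot: [[0.957, 0.291, 0.001], [0.291, -0.957, -0.001], [0.0, 0.001, -1.0]]
wrist_force: [0.6, -1.0, -0.8]
gripper_width: 0.0404
finger_force: 0.0
```

Run:
```python
from h import *
rows()
c=shot('side','s5');t=shot('top','t5')
W=np.zeros((600,800,3),np.uint8)
W[:,:400]=cv2.resize(c['color'][150:300,255:355],(400,600),interpolation=cv2.INTER_CUBIC)
W[:300,400:]=cv2.resize(t['color'][175:250,300:400],(400,300),interpolation=cv2.INTER_CUBIC)
W[300:,400:]=cv2.resize(t['color'][160:235,205:305],(400,300),interpolation=cv2.INTER_CUBIC)
cv2.imwrite('pics/c5.png',W[:,:,::-1])
```

```text
tcp [ 0.4387 -0.312   0.2567] yaw -73.09 F [ 0.6 -1.  -0.8] T [ 0.055 -0.042  0.054] w 0.0404 t 23.45 q7 -0.33 tilt [ 6.e-04 -5.e-04 -1.e+00]
```

View pics/c5.png

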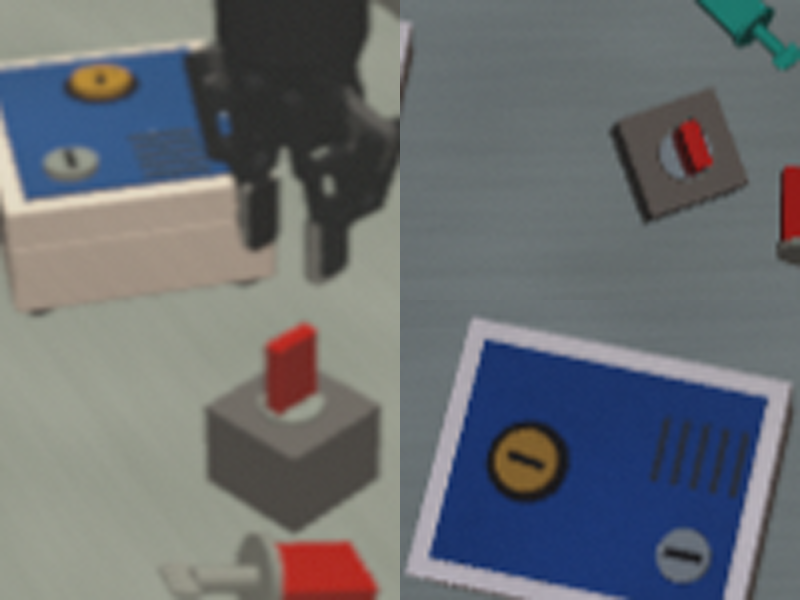

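Side crop: the key stands upright in its stand with its collar flat. Top crop: the stud is lower and its slot turned about 99°. The look-alikes have tipped over; the arm went nowhere near either of them. Handing in.

```bash
python3 -c "
from h import *
print(env.sign_off())"
```

```text
the job is handed in; nothing more can be done
None
```

The stud is turned about 99° clockwise and held in its catch, the red-handled key is back upright in its stand, and the job was handed in at about 23.5 s; the two loose look-alike keys tipped over during the run though I never worked near them, and I did not check the bowl, jar and tub in a final picture.

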